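Stir a gravel sample along the bottom of its pan

ROBOT

A 6-joint arm with a two-finger parallel gripper is mounted at the origin on the work surface. World frame = base frame: x ahead of the robot, y to its left, z up, the work surface at z = 0. Lengths are in mm, angles in rad, forces in N, time in s.
With the tool pointing down it reaches from about 350 to 1000 mm from the base axis. Payload 7.1 kg.
Tool frame: the origin (TCP) lies midway between the tips of the shut fingers; the grasp point (between the pads) lies 19 mm behind it; z points along the fingers, y is the line along which they close (so a half turn about z gives the same grasp; the last joint's range is limited). The gripper opens to 85 mm and grips with 20 to 120 N. Pads are 22 mm wide; open, the fingers measure 114 mm over their backs; the gripper's body (76 mm by 85 mm) begins 54 mm behind the grasp point. The pads swing forward as they close: fully open they stand 13 mm farther back than shut.
Start: joints at [1.226, 0.423, 1.63, -0, 1.089, -0.019], TCP at [200.01, 592.116, 231.319] pointing down, gripper open.
Joint ranges: [-3, 3], [-0.9, 2.11], [0.09, 2.58], [-1.31, 4.45], [0.11, 2.69], [-2.54, 2.54]. Speed limits (rad/s): [2.39, 2.39, 3.01, 3.14, 3.14, 3.14].

INTERFACE

Orientations are given as [roll, pitch, yaw] about the fixed x, y, z axes, in that order (R = Rz(yaw) Ry(pitch) Rx(roll)).
In Python, from station import * gives the robot as it stands.
- The arm moves only by the tool apply_moves, never from a script. Its arguments are lists of equal length, an entry for each row: "dp": the shift along the world's x, y, z in units of 60 mm (1.0 is 60 mm), a list of three; "twist": the turn, a rotation vector about the world's x, y, z in units of 6 degrees (1.0 is 6 degrees), a list of three; "fingers": the opening, from 0 (shut) to 1 (fully open). In form: {"dp": [[dx, dy, dz], ...], "twist": [[wx, wy, wz], ...], "fingers": [fingers, ...]}. A call has 1 to 20 rows; each row shifts and turns the commanded pose from where the row before left it; what a row does not reach is not made up. A row lasts 1/8 s, in which the tool goes at most 62.5 mm and 10.7 degrees, less where a joint would pass 70% of its speed; a pose out of reach is approached as far as the arm can. A call is refused whole if a number of a shift passes 1 or a number of a turn 1, either way. A call with a gripper value outside its range is refused whole. The fingers move at their own pace and stop on an object; "grip_force" is the grip in N (left out, the last holds). Time passes only in rows, so rows that do not move let the fingers close. It gives the time, the measured TCP pose, the force, the opening and the grip force at its end, in the units of the state.
- get_obs(): the state, without advancing time (a new reading comes with each control period).
- get_image(name): name is "scene" or "top" or "wrist"; returns a dict with "pixels" (420x560x3 uint8, red, green, blue), "fx", "fy", "cx", "cy" (pixels), "rvec" (rotation vector, rad) and "tvec" (3), from world to camera coordinates, as OpenCV has them; the wrist camera has in their place "T_tool_cam" (4x4, takes a point from camera to tool coordinates, whose origin is the TCP and whose axes are the flange's). Camera axes: x right, y down, z forward; pixel columns grow to the right and rows downward; lengths in mm; the calibration is good to about 2 mm. The wrist camera is an equidistant fisheye: a pixel r from the principal point sees the ray r / f radians off the axis. A picture is of the moment at which its call begins: read the wrist's pose just before it. There is no depth.
- job_done(): hands the job in; it is judged then, once.
The state is a dict: "clock": time; "qpos": joint angles; "joint_velocities": joint speeds; "joint_torque": joint torques, N m; "tcp_pos": TCP position; "eef_rot": TCP orientation; "contact_force": force on the tool from outside, world axes, zero at the start; "wrist_torque": the same for the moment, N m; "grip_width": finger opening in mm; "grip_force": force on a finger pad.
Only numpy, scipy, OpenCV 4.12 (cv2) and the standard library are available. Lean on these libraries where they do the work, as an engineer would, in place of code of your own. Each camera call takes 0.05 s, during which the arm holds its last target. There are 200 camera calls.

TASK

Take the rod leaning in the steel pot and, its foot lightly on the bottom of the white pan (its height varies: feel for it, never lean hard), stir the stones at least once right round, well out from the centre but clear of the wall, starting on the side nearest the robot and going anticlockwise seen from above until back there. Most stones must end well shifted and all still in the pan. Then stand the rod back in its pot, foot down; keep the gripper off pan and stones and leave the other things where they are.

Things in the scene. Friction and masses are not known exactly. Their poses are not given: they have to be found in the camera images.
- rod: stirring rod, 225 mm long, 180 g: round steel foot (26 mm across, 30 mm long, flat end), steel shaft 12 mm thick, square dark wooden handle 22 x 22 mm from 140 to 225 mm, its flats square to the x and y axes. Starts foot down in the pot, leaning 20 degrees towards its -x. Origin: on the rod's axis, 48 mm above the foot's flat end; its z axis runs up the rod to the handle's end.
- rod_grip (a point): point on the axis of the rod's wooden handle, 190 mm above the foot's end
- rod_foot (a point): centre of the rod foot's flat end
- pan: fixed white pan, 196 mm across outside, rim at 62 mm, wall 5 mm, inside 178 mm across at the bottom; flat lugs at +y and -y reach 145 mm out at rim height. Its inner bottom is a steel plate on a rubber pad that gives 1 mm per 6 N; its top lies 12 to 20 mm above the table (must be felt). Origin: on the axis at table height; axes parallel to the world's
- pot: fixed open steel pot, 68 mm across outside, 60 mm inside, 120 mm high, inner floor 5 mm above the table. Origin: on its axis at table height
- stone0: loose rounded grey stone 1 of six, about 28 to 32 mm across, 35 g, lying in the pan. Origin: about its middle
- stone1: loose rounded grey stone 2 of six, about 28 to 32 mm across, 35 g, lying in the pan. Origin: about its middle
- stone2: loose rounded grey stone 3 of six, about 28 to 32 mm across, 35 g, lying in the pan. Origin: about its middle
- stone3: loose rounded grey stone 4 of six, about 28 to 32 mm across, 35 g, lying in the pan. Origin: about its middle
- stone4: loose rounded grey stone 5 of six, about 28 to 32 mm across, 35 g, lying in the pan. Origin: about its middle
- stone5: loose rounded grey stone 6 of six, about 28 to 32 mm across, 35 g, lying in the pan. Origin: about its middle
- dome: bystander: white porcelain dome 72 mm across, 38 mm high. Origin: centre of its underside
- tin: bystander: aluminium tin 60 mm across, 55 mm high. Origin: centre of its underside
- collar: bystander: steel ring 90 mm across, 30 mm high, lying flat. Origin: centre of its underside
There are look-alikes about, which are no part of the job. Leave any blue or purple look-alike of the stone4 alone.

How it is judged (in metres and radians):
On the way, in this order (a step that is already met when the one before it is completed fails the run):
1. the rod's foot touches the pan's bottom (over 0.5 N) on the side nearest the robot, 22 to 72 mm out from the pan's axis and within 20 mm of the line towards -x (x of rod_foot in the frame of pan below -0.022 m and y of rod_foot in the frame of pan between -0.02 and 0.02 m and horizontal distance between rod_foot and pan below 0.072 m and z of rod_foot in the frame of pan below 0.04 m and contact force between rod and pan above 0.5 N), for 0.1 s.
2. the same on the robot's right (-y) (y of rod_foot in the frame of pan below -0.022 m and x of rod_foot in the frame of pan between -0.02 and 0.02 m and horizontal distance between rod_foot and pan below 0.072 m and z of rod_foot in the frame of pan below 0.04 m and contact force between rod and pan above 0.5 N), for 0.1 s.
3. the same on the far side (+x) (x of rod_foot in the frame of pan above 0.022 m and y of rod_foot in the frame of pan between -0.02 and 0.02 m and horizontal distance between rod_foot and pan below 0.072 m and z of rod_foot in the frame of pan below 0.04 m and contact force between rod and pan above 0.5 N), for 0.1 s.
4. the same on the robot's left (+y) (y of rod_foot in the frame of pan above 0.022 m and x of rod_foot in the frame of pan between -0.02 and 0.02 m and horizontal distance between rod_foot and pan below 0.072 m and z of rod_foot in the frame of pan below 0.04 m and contact force between rod and pan above 0.5 N), for 0.1 s.
5. the same again on the near side (all of step 1), for 0.1 s.
At the end, for the whole second after the job is handed in: The rod stands at rest, released, foot down in the pot (foot's end within 30 mm of its axis and of its underside, lean under 0.6 rad); all six stones are in the pan (within 90 mm of its axis, below 65 mm), at least four of them over 15 mm from where they started (horizontal distance between rod_foot and pot below 0.03 m and z of rod_foot in the frame of pot below 0.03 m and angle between rod's own z axis and vertical below 0.6 rad and linear speed of rod below 0.05 m/s and horizontal distance between each of stone0, stone1, stone2, stone3, stone4, stone5 and pan below 0.09 m and height (world z) of each of stone0, stone1, stone2, stone3, stone4, stone5 below 0.065 m and distance of any of stone0, stone1, stone2 from where it was at the start of the episode above 0.015 m and distance of any of stone0, stone1, stone3 from where it was at the start of the episode above 0.015 m and distance of any of stone0, stone1, stone4 from where it was at the start of the episode above 0.015 m and distance of any of stone0, stone1, stone5 from where it was at the start of the episode above 0.015 m and distance of any of stone0, stone2, stone3 from where it was at the start of the episode above 0.015 m and distance of any of stone0, stone2, stone4 from where it was at the start of the episode above 0.015 m and distance of any of stone0, stone2, stone5 from where it was at the start of the episode above 0.015 m and distance of any of stone0, stone3, stone4 from where it was at the start of the episode above 0.015 m and distance of any of stone0, stone3, stone5 from where it was at the start of the episode above 0.015 m and distance of any of stone0, stone4, stone5 from where it was at the start of the episode above 0.015 m and distance of any of stone1, stone2, stone3 from where it was at the start of the episode above 0.015 m and distance of any of stone1, stone2, stone4 from where it was at the start of the episode above 0.015 m and distance of any of stone1, stone2, stone5 from where it was at the start of the episode above 0.015 m and distance of any of stone1, stone3, stone4 from where it was at the start of the episode above 0.015 m and distance of any of stone1, stone3, stone5 from where it was at the start of the episode above 0.015 m and distance of any of stone1, stone4, stone5 from where it was at the start of the episode above 0.015 m and distance of any of stone2, stone3, stone4 from where it was at the start of the episode above 0.015 m and distance of any of stone2, stone3, stone5 from where it was at the start of the episode above 0.015 m and distance of any of stone2, stone4, stone5 from where it was at the start of the episode above 0.015 m and distance of any of stone3, stone4, stone5 from where it was at the start of the episode above 0.015 m); the robot touches nothing.
It fails at once if the rod presses on the pan with more than 30 N (contact force between rod and pan above 30 N).
It fails at once if the gripper or arm touches the pan or the stones (contact force between any of the arm, the fingers and pan above 1 N or contact force between any of the arm, the fingers and stone0 above 1 N or contact force between any of the arm, the fingers and stone1 above 1 N or contact force between any of the arm, the fingers and stone2 above 1 N or contact force between any of the arm, the fingers and stone3 above 1 N or contact force between any of the arm, the fingers and stone4 above 1 N or contact force between any of the arm, the fingers and stone5 above 1 N).
It fails at once if the dome is shoved more than 20 mm (distance of dome from where it was at the start of the episode above 0.02 m).
It fails at once if the tin is shoved more than 20 mm (distance of tin from where it was at the start of the episode above 0.02 m).
It fails at once if the collar is shoved more than 20 mm (distance of collar from where it was at the start of the episode above 0.02 m).
It also fails if it takes over 72 s, if anything falls off the work surface, if the arm or the gripper's body presses on something with over 40 N, if the wrist force passes 120 N, or if a joint passes its speed limit or range.

## Working session

There is one attempt and no reset: what is moved stays moved. The work goes in short steps, Python scripts to look and compute and a tool call to move; the robot and the scene stay as the last step left them, time stands still between calls to the robot, and variables do not carry over. Pictures are saved under pics/ and viewed, at most 10 in all, crops included, and the job is handed in when it is done.

Besides the shell and the picture viewer there is one more tool, called after ">>>" as a command line: name --argument value ..., lists and objects as JSON in quotes. apply_moves: Moves the arm, as the interface text tells. Its arguments: {"type":"object","properties":{"dp":{"type":"array"},"twist":{"type":"array"},"fingers":{"type":"array"},"grip_force":{"type":"number"}},"required":["dp","twist","fingers"]}

```bash
mkdir -p pics
python3 - <<'E'
from station import *
import cv2,pickle
o=get_obs();print(o)
d={}
for n in("scene","top"):
    im=get_image(n);d[n]=im;cv2.imwrite(f"pics/{n}.png",cv2.cvtColor(im["pixels"],cv2.COLOR_RGB2BGR))
    print({k:v for k,v in im.items() if k!="pixels"})
pickle.dump(d,open("d.pkl","wb"))
E
```

```text
{'clock': 0.0, 'qpos': array([ 1.22601306e+00,  4.23860533e-01,  1.63071146e+00, -1.42452351e-06,
        1.08859513e+00, -1.90045317e-02]), 'joint_velocities': array([ 3.01706146e-04,  3.74277383e-05, -2.00970244e-04,  1.01014994e-03,
        9.29052824e-05,  1.58264057e-03]), 'joint_torque': array([ 2.21563168e-03, -5.57365608e+01, -2.81758493e+01,  2.11521692e-04,
        7.23183839e-03, -9.56193162e-06]), 'tcp_pos': array([199.81878879, 591.60690015, 230.52496451]), 'eef_rot': array([-3.14001845e+00, -2.86593725e-05,  2.81581456e+00]), 'contact_force': array([1.09819383, 0.6334577 , 0.18444569]), 'wrist_torque': array([-0.01185458,  0.00148671,  0.00156904]), 'grip_force': 0.0, 'grip_width': 85.20351594734045}
{'fx': 449.7965846117185, 'fy': 449.7965846117185, 'cx': 278.9281939598988, 'cy': 209.86767865590113, 'rvec': array([ 2.33301312,  0.76093991, -0.29670903]), 'tvec': array([-470.5665495 , -125.90224127, 1462.60287269])}
{'fx': 380.4388718296138, 'fy': 380.4388718296138, 'cx': 279.2728136787066, 'cy': 216.78359738013205, 'rvec': array([ 2.13717996, -2.17561209,  0.0584516 ]), 'tvec': array([  69.87726671,  560.05080134, 1125.00586809])}
```

View pics/scene.png

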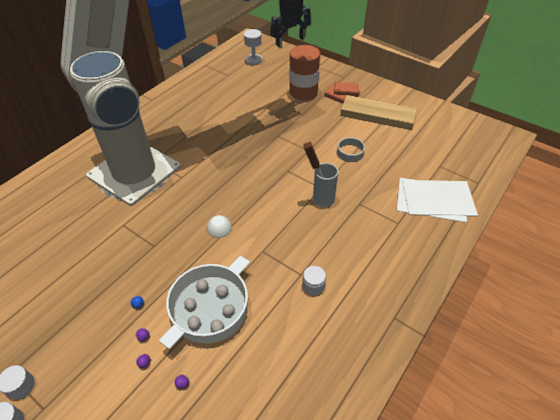

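View pics/top.png

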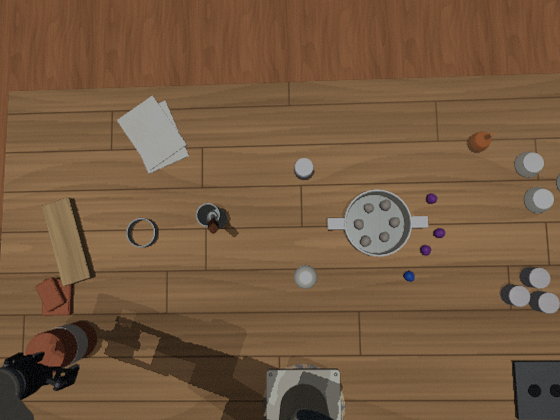

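The scene view shows the pot at about (325,186) with the rod's handle at (312,155), and the pan at (208,303). In the top view the pan is at (378,222), the pot rim at (208,214) and the handle at (213,226). The six grey stones are in the pan, and the blue and purple look-alikes are outside it.

Run:
```python
import cv2,numpy as np
s=cv2.imread("pics/scene.png");t=cv2.imread("pics/top.png")
def c(i,x,y,w,h,k):return cv2.resize(i[y:y+h,x:x+w],None,fx=k,fy=k,interpolation=cv2.INTER_CUBIC)
a=np.hstack([c(s,290,130,65,75,6),c(t,180,190,65,75,6)])  # 390x450 each
cv2.imwrite("pics/pot.png",a)
b=np.hstack([c(s,155,250,100,100,4),c(t,325,170,100,100,4)])
cv2.imwrite("pics/pan.png",b)
```

```text
(no output)
```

View pics/pot.png

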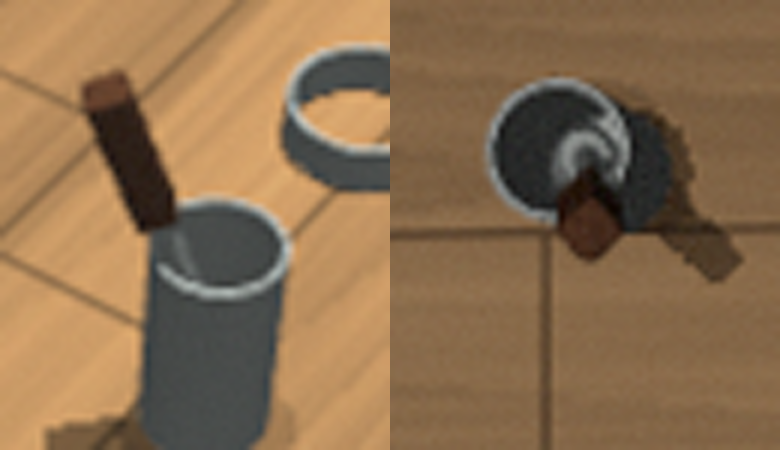

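View pics/pan.png

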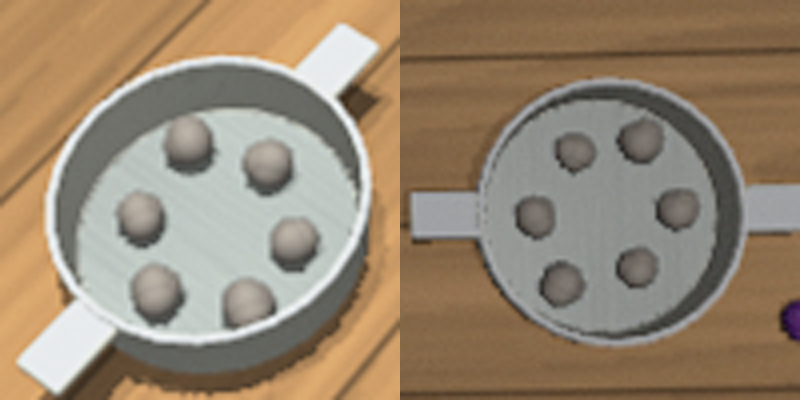

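The pot crop shows the pot rim centred at (220,249) in scene and (169,149) in top, with the handle end at (106,91) and (200,229). The pan crop shows the rim centred at (208,201) and (211,212), and the six stones are clear in both views.

```bash
cat > h.py <<'E'
import cv2,numpy as np,pickle
d=pickle.load(open("d.pkl","rb"))
def P(n):
    m=d[n];R=cv2.Rodrigues(m["rvec"])[0]
    K=np.array([[m["fx"],0,m["cx"]],[0,m["fy"],m["cy"]],[0,0,1]])
    return K@np.c_[R,m["tvec"]]
def tri(a,b):
    X=cv2.triangulatePoints(P("scene"),P("top"),np.array(a,float)[:2],np.array(b,float)[:2])[:,0];return X[:3]/X[3]
def proj(n,X):
    p=P(n)@np.r_[X,1];return p[:2]/p[2]
def atz(n,px,z):
    M=P(n);H=np.c_[M[:,0],M[:,1],M[:,2]*z+M[:,3]];p=np.linalg.solve(H,np.r_[px,1]);return p[:2]/p[2]
E
python3 - <<'E'
from h import *
np.set_printoptions(precision=1,suppress=True)
def u(p,k,o):return (np.array(p)+.5)/k-.5+np.array(o)
def show(n,ps,pt):
    X=tri(ps,pt);print(n,X,proj("scene",X)-ps,atz("top",pt,X[2]))
show("pot rim",u((220,249),6,(290,130)),u((169,149),6,(180,190)))
show("handle end",u((106,91),6,(290,130)),u((200,229),6,(180,190)))
show("pan rim",u((208.5,201),4,(155,250)),u((211,212),4,(325,170)))
S=[(189,143),(268,166),(295,243),(248,304),(157,293),(141,217)]
T=[(162,284),(136,216),(175,151),(241,140),(278,208),(238,266)]
for s,t in zip(S,T): show("stone",u(s,4,(155,250)),u(t,4,(325,170)))
print("pot atz", atz("top",u((169,149),6,(180,190)),120),atz("scene",u((220,249),6,(290,130)),120))
print("pan atz", atz("top",u((211,212),4,(325,170)),62),atz("scene",u((208.5,201),4,(155,250)),62))
print("dome",atz("top",(305,277),20),"tin",atz("top",(304,168),45),"collar",atz("top",(142,233),25))
E
```

```text
pot rim [563.8 257.9 117.5] [-0.1  0. ] [563.5 257.6]
handle end [518.9 221.2 219.6] [-0.  0.] [518.9 221.2]
pan rim [ 535.8 -228.6   51.5] [ 0.1 -0. ] [ 536.1 -228.3]
stone [ 484.5 -196.    25.2] [ 0.1 -0. ] [ 484.8 -195.7]
stone [ 535.9 -178.6   24.1] [ 0.1 -0. ] [ 536.1 -178.4]
stone [ 584.7 -209.5   23.4] [ 0. -0.] [ 584.8 -209.4]
stone [ 590.9 -258.3   28.8] [ 0.2 -0. ] [ 591.5 -257.7]
stone [ 539.8 -284.2   24.9] [ 0.1 -0. ] [ 540.1 -284. ]
stone [ 496.8 -252.8   25.6] [ 0.2 -0. ] [ 497.2 -252.4]
pot atz [563.2 257. ] [565.2 255.8]
pan atz [ 535.4 -226. ] [ 540.7 -232.4]
dome [379.3 -14. ] tin [705.4 -17.6] collar [519.7 481.5]
```

```bash
cat >> h.py <<'E'
from scipy.spatial.transform import Rotation as Ro
def Rt(yaw_l,tilt): # lean dir angle (rad), tilt
    u=np.array([np.cos(yaw_l),np.sin(yaw_l),0]);a=np.sin(tilt)*u+np.array([0,0,np.cos(tilt)])
    return u,a
def plan(o,Rg,pg,n):
    R0=Ro.from_euler("xyz",o["eef_rot"]);w=(Rg*R0.inv()).as_rotvec(degrees=True)
    print("dp/row",np.round((pg-o["tcp_pos"])/60/n,3),"tw/row",np.round(w/6/n,3),np.linalg.norm(w))
E
python3 - <<'E'
from station import *
from h import *
E=np.array([519,221,220]);
l=np.arctan2(221-257.5,519-564);u,a=Rt(l,np.radians(20));print(np.degrees(l),a)
y=np.cross([0,0,1],u)
for s in(1,-1):
    Y=s*y;Z=-a;X=np.cross(Y,Z);R=Ro.from_matrix(np.c_[X,Y,Z]);print(s,Y)
    plan(get_obs(),R,E+110*a,24)
E
```

```text
-140.95410743116503 [-0.26562709 -0.21545308  0.93969262]
1 [ 0.62994266 -0.77664164  0.        ]
dp/row [ 0.201 -0.274  0.064] tw/row [ 0.166  0.029 -0.839] 123.25893502638085
-1 [-0.62994266  0.77664164 -0.        ]
dp/row [ 0.201 -0.274  0.064] tw/row [ 0.026 -0.143  0.397] 60.810599094934624
```

>>> apply_moves --dp '[[0.2,-0.27,0.1],[0.2,-0.27,0.1],[0.2,-0.27,0.1],[0.2,-0.27,0.1],[0.2,-0.27,0.1],[0.2,-0.27,0.1],[0.2,-0.27,0.1],[0.2,-0.27,0.1],[0.2,-0.27,0.1],[0.2,-0.27,0.1],[0.2,-0.27,0.1],[0.2,-0.27,0.1]]' --twist '[[0.166,0.029,-0.839],[0.166,0.029,-0.839],[0.166,0.029,-0.839],[0.166,0.029,-0.839],[0.166,0.029,-0.839],[0.166,0.029,-0.839],[0.166,0.029,-0.839],[0.166,0.029,-0.839],[0.166,0.029,-0.839],[0.166,0.029,-0.839],[0.166,0.029,-0.839],[0.166,0.029,-0.839]]' --fingers '[1,1,1,1,1,1,1,1,1,1,1,1]'

```text
clock: 1.6
tcp_pos: [344.2, 396.9, 303.2]
eef_rot: [3.037, -0.173, 1.764]
contact_force: [-1.0, -0.9, 0.2]
grip_width: 85.2
grip_force: 0.0
```

>>> apply_moves --dp '[[0.2,-0.27,0.03],[0.2,-0.27,0.03],[0.2,-0.27,0.03],[0.2,-0.27,0.03],[0.2,-0.27,0.03],[0.2,-0.27,0.03],[0.2,-0.27,0.03],[0.2,-0.27,0.03],[0.2,-0.27,0.03],[0.2,-0.27,0.03],[0.2,-0.27,0.03],[0.2,-0.27,0.03],[0,0,0]]' --twist '[[0.166,0.029,-0.839],[0.166,0.029,-0.839],[0.166,0.029,-0.839],[0.166,0.029,-0.839],[0.166,0.029,-0.839],[0.166,0.029,-0.839],[0.166,0.029,-0.839],[0.166,0.029,-0.839],[0.166,0.029,-0.839],[0.166,0.029,-0.839],[0.166,0.029,-0.839],[0.166,0.029,-0.839],[0,0,0]]' --fingers '[1,1,1,1,1,1,1,1,1,1,1,1,1]'

```text
clock: 3.22
tcp_pos: [488.2, 202.6, 324.7]
eef_rot: [3.14, -0.348, 0.681]
contact_force: [-1.0, 0.3, -0.8]
grip_width: 85.4
grip_force: 0.0
```

Run:
```python
from station import *
import cv2,pickle
o=get_obs();im=get_image("wrist");pickle.dump((o,im),open("w1.pkl","wb"))
print(o["tcp_pos"],o["eef_rot"],o["qpos"],o["clock"],o["contact_force"],{k:v for k,v in im.items() if k!="pixels"})
cv2.imwrite("pics/w1.png",cv2.cvtColor(im["pixels"],cv2.COLOR_RGB2BGR))
```

```text
[488.16586568 202.57982116 324.70977788] [ 3.13980387 -0.34779506  0.68093341] [0.29936816 0.03371884 1.95465958 0.16974612 0.83522374 1.09566811] 3.225 [-0.98820127  0.34017575 -0.7974853 ] {'fx': 325.19226210127806, 'fy': 325.19226210127806, 'cx': 279.13366018149253, 'cy': 208.74402668159235, 'T_tool_cam': array([[-2.51677411e-04, -9.50059744e-01, -3.12067971e-01,
         8.10770029e+01],
       [ 9.99999738e-01, -2.74783732e-05, -7.22827301e-04,
         1.40099943e+00],
       [ 6.78154001e-04, -3.12068071e-01,  9.50059503e-01,
        -1.43459989e+02],
       [ 0.00000000e+00,  0.00000000e+00,  0.00000000e+00,
         1.00000000e+00]])}
```

View pics/w1.png

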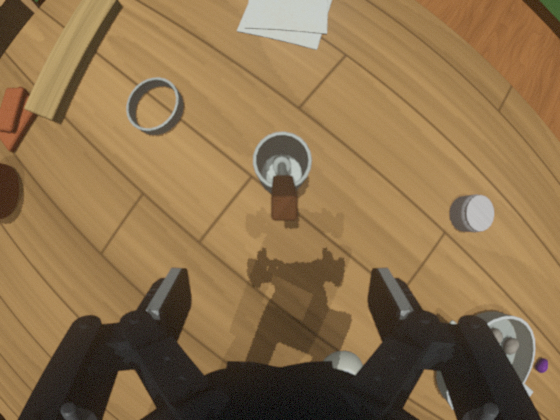

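The wrist view shows the handle end face at about (284,208), the handle running straight up the picture, and the pot centred near (282,160).

```bash
cat >> h.py <<'E'
def wray(o,im,px):
    v=np.array([px[0]-im["cx"],px[1]-im["cy"]]);r=np.hypot(*v);t=r/im["fx"]
    c=np.r_[np.sin(t)*v/max(r,1e-9),np.cos(t)]
    T=im["T_tool_cam"];R=Ro.from_euler("xyz",o["eef_rot"]).as_matrix()
    return o["tcp_pos"]+R@T[:3,3],R@T[:3,:3]@c
def wz(o,im,px,z):
    c,r=wray(o,im,px);return c+r*(z-c[2])/r[2]
E
python3 - <<'E'
from h import *
from station import *
o,im=pickle.load(open("w1.pkl","rb"))
E=wz(o,im,(284.5,208),219);print("E",E,"pot",wz(o,im,(282,160),120),"pan",wz(o,im,(486,363),62))
R=Ro.from_euler("xyz",o["eef_rot"]).as_matrix();print(R)
# triangulate handle end with scene view
c,r=wray(o,im,(284.5,208))
M=P("scene");ps=np.array([307.3,144.8])
f=[np.hypot(*(proj("scene",c+r*t)-ps)) for t in range(80,300)];t=80+int(np.argmin(f));print(c+r*t,min(f))
E
```

```text
E [519.89031971 220.77238758 219.        ] pot [564.44373303 258.18311363 120.        ] pan [ 537.16724375 -197.87524911   62.        ]
[[ 0.73046462  0.62904383  0.26594227]
 [ 0.59182706 -0.77736801  0.2131659 ]
 [ 0.34082571  0.00168168 -0.94012499]]
[519.83934812 220.76258657 220.39912755] 0.16673193785979257
```

>>> apply_moves --dp '[[0.037,-0.09,-0.01],[0.081,0.065,-0.287],[0.081,0.065,-0.287],[0.081,0.065,-0.287],[0.081,0.065,-0.287],[0.081,0.065,-0.287],[0.081,0.065,-0.287],[0.081,0.065,-0.287],[0.081,0.065,-0.287],[0.081,0.065,-0.287],[0,0,0],[0,0,0],[0,0,0],[0,0,0],[0,0,0],[0,0,0],[0,0,0],[0,0,0]]' --twist '[[0,0,0],[0,0,0],[0,0,0],[0,0,0],[0,0,0],[0,0,0],[0,0,0],[0,0,0],[0,0,0],[0,0,0],[0,0,0],[0,0,0],[0,0,0],[0,0,0],[0,0,0],[0,0,0],[0,0,0],[0,0,0]]' --fingers '[1,1,1,1,1,1,1,1,1,1,1,0.2,0.1,0,0,0,0,0]' --grip_force 80

```text
clock: 5.52
tcp_pos: [534.4, 233.1, 169.8]
eef_rot: [3.139, -0.349, 0.682]
contact_force: [-0.7, -1.9, 5.6]
grip_width: 21.0
grip_force: 78.2
```

Run:
```python
from station import *
o=get_obs()
for k in("tcp_pos","eef_rot","contact_force","wrist_torque","grip_width","grip_force"):print(k,o[k])
```

```text
tcp_pos [534.37331969 233.06075638 169.78000204]
eef_rot [ 3.13930817 -0.34920393  0.68207456]
contact_force [-0.73206589 -1.89343895  5.63916923]
wrist_torque [-0.2043129  -0.12140422 -0.09001954]
grip_width 21.041441225788738
grip_force 78.19880962371826
```

>>> apply_moves --dp '[[0,0,0.1],[0,0,0.15],[0.083,0.069,0.06],[0.083,0.069,0.06],[0.083,0.069,0.06],[0.083,0.069,0.06],[0.083,0.069,0.06],[0.083,0.069,0.06],[0,0,0.1],[0,0,0.3],[0,0,0.35],[0,0,0.35],[0,0,0.35],[0,0,0.35],[0,0,0.35],[0,0,0]]' --twist '[[0,0,0],[0,0,0],[-0.347,0.433,0],[-0.347,0.433,0],[-0.347,0.433,0],[-0.347,0.433,0],[-0.347,0.433,0],[-0.347,0.433,0],[0,0,0],[0,0,0],[0,0,0],[0,0,0],[0,0,0],[0,0,0],[0,0,0],[0,0,0]]' --fingers '[0,0,0,0,0,0,0,0,0,0,0,0,0,0,0,0]'

```text
clock: 7.52
tcp_pos: [564.3, 257.8, 337.9]
eef_rot: [3.141, -0.004, 0.681]
contact_force: [-0.2, 0.3, -2.7]
grip_width: 21.4
grip_force: 78.5
```

Run:
```python
from station import *
import cv2,pickle
from h import *
o=get_obs();d={}
for k in("clock","tcp_pos","eef_rot","contact_force","wrist_torque","grip_width","grip_force"):print(k,o[k])
for n in("scene","top"):d[n]=get_image(n)
pickle.dump(d,open("d2.pkl","wb"))
s=d["scene"]["pixels"][70:220,240:390];t=d["top"]["pixels"][130:280,130:280]
cv2.imwrite("pics/lift.png",cv2.cvtColor(np.hstack([cv2.resize(i,(399,399),interpolation=2) for i in(s,t)]),cv2.COLOR_RGB2BGR))
```

```text
clock 7.525
tcp_pos [564.28832698 257.79857881 337.85089418]
eef_rot [ 3.14076278 -0.00448613  0.68133699]
contact_force [-0.21865931  0.32797497 -2.70622467]
wrist_torque [ 0.03526644 -0.01362039  0.03818039]
grip_width 21.420241510448815
grip_force 78.45850110054016
```

View pics/lift.png

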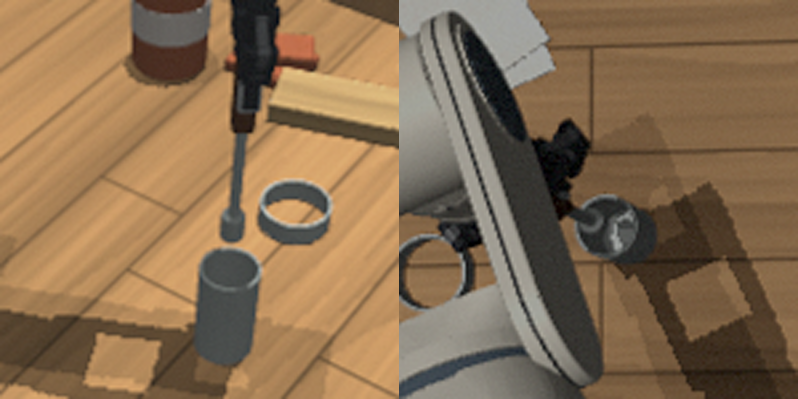

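The rod hangs clear of the pot, close to vertical. In the scene crop the foot's bottom is near (231,238).

Run:
```python
from h import *
for z in(160,165,170):print(z,proj("scene",[564.3,257.8,z]),proj("top",[564.3,257.8,z]))
print("obs scene",231.5/2.66+240,238/2.66+70,"top",(592-399)/2.66+130,218/2.66+130)
for p in [(326.9,159.4)]:
  for z in(160,167,172): print(z,atz("scene",p,z))
# pan refine with top and wrist 62mm
print(proj("top",[538,-229,62]),proj("scene",[538,-229,62]))
```

```text
160 [327.33819341 160.24857411] [204.12119206 212.57841347]
165 [327.46525549 158.92491665] [203.68418493 212.3882758 ]
170 [327.59309091 157.59320294] [203.24290223 212.19627787]
obs scene 327.03007518796994 159.4736842105263 top 202.55639097744358 211.9548872180451
160 [561.45810466 260.00779303]
167 [565.10070633 253.35545608]
172 [567.70256467 248.60378684]
[378.37380819 221.70216369] [206.87589193 298.28660849]
```

>>> apply_moves --dp '[[-0.02,-0.2,0],[-0.055,-0.4,0],[-0.06,-0.52,0],[-0.06,-0.52,0],[-0.06,-0.52,0],[-0.06,-0.52,0],[-0.06,-0.52,0],[-0.06,-0.52,0],[-0.06,-0.52,0],[-0.06,-0.52,0],[-0.06,-0.52,0],[-0.06,-0.52,0],[-0.06,-0.52,0],[-0.06,-0.52,0],[-0.06,-0.52,0],[-0.055,-0.4,0],[-0.035,-0.2,0],[0,0,-0.6],[0,0,-0.6],[0,0,-0.3]]' --twist '[[0,0,0],[0,0,0],[0,0,0],[0,0,0],[0,0,0],[0,0,0],[0,0,0],[0,0,0],[0,0,0],[0,0,0],[0,0,0],[0,0,0],[0,0,0],[0,0,0],[0,0,0],[0,0,0],[0,0,0],[0,0,0],[0,0,0],[0,0,0]]' --fingers '[0,0,0,0,0,0,0,0,0,0,0,0,0,0,0,0,0,0,0,0]' --grip_force 120

```text
clock: 10.12
tcp_pos: [505.6, -219.4, 243.0]
eef_rot: [-3.138, 0.002, 0.681]
contact_force: [0.7, -0.3, -1.8]
grip_width: 20.8
grip_force: 117.4
```

Run:
```python
from station import *
import cv2,pickle
from h import *
o=get_obs();d={}
for k in("clock","qpos","tcp_pos","eef_rot","contact_force","wrist_torque","grip_width","grip_force"):print(k,o[k])
im=get_image("wrist");d["scene"]=get_image("scene")
pickle.dump((o,im,d),open("w2.pkl","wb"))
s=d["scene"]["pixels"][200:350,130:280];t=im["pixels"][0:300,80:480]
cv2.imwrite("pics/over.png",cv2.cvtColor(np.hstack([cv2.resize(s,(300,300),interpolation=2),t]),cv2.COLOR_RGB2BGR))
```

```text
clock 10.125
qpos [-4.30852265e-01  3.02961210e-01  1.78175089e+00 -1.58226215e-04
  1.06064269e+00  4.58606878e-01]
tcp_pos [ 505.62644194 -219.3615027   242.99549141]
eef_rot [-3.13828024e+00  1.78904695e-03  6.81417670e-01]
contact_force [ 0.72827739 -0.28364003 -1.81390583]
wrist_torque [-0.0363171   0.01398404  0.02926108]
grip_width 20.813607325813035
grip_force 117.35524535179138
```

View pics/over.png

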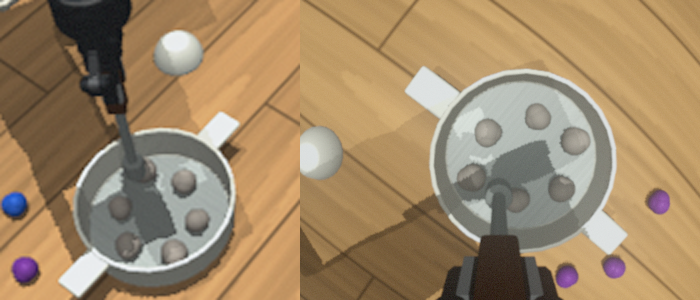

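Over the pan, the wrist view puts the rim's centre at about (302,160). The stones are near (268,132), (318,117), (355,140), (342,188), (252,178) and (296,200), and the foot is at about (279,190).

Run:
```python
from h import *
o,im,d=pickle.load(open("w2.pkl","rb"))
np.set_printoptions(precision=1,suppress=True)
# rim points on outer circle: fit
pts=[(430,160),(615,160),(522,70),(522,250),(457,96),(588,98),(590,225)]
W=np.array([wz(o,im,(x-220,y),62)[:2] for x,y in pts]);print(W)
A=np.c_[2*W,np.ones(len(W))];s=np.linalg.lstsq(A,(W**2).sum(1),rcond=None)[0];print("pan",s[:2],np.sqrt(s[2]+s[0]**2+s[1]**2))
for p in[(268,132),(318,117),(355,140),(342,188),(252,178),(297,200)]:print(p,wz(o,im,p,28)[:2])
```

```text
[[ 481.8 -148.3]
 [ 604.2 -296.8]
 [ 610.3 -163.9]
 [ 464.3 -286.1]
 [ 550.2 -130.6]
 [ 632.5 -231.8]
 [ 533.9 -325.5]]
pan [ 537.7 -227. ] 96.32739747042034
(268, 132) [ 537.9 -178. ]
(318, 117) [ 585.6 -209.7]
(355, 140) [ 593.3 -258.1]
(342, 188) [ 542.  -283.6]
(252, 178) [ 485.9 -196.4]
(297, 200) [ 498.  -252.6]
```

>>> apply_moves --dp '[[0.09,0,0],[0,0,-0.2],[0,0,-0.25],[0,0,-0.2],[0,0,-0.1],[0,0,0],[0,0,0]]' --twist '[[0,0,0],[0,0,0],[0,0,0],[0,0,0],[0,0,0],[0,0,0],[0,0,0]]' --fingers '[0,0,0,0,0,0,0]'

```text
clock: 11.1
tcp_pos: [512.8, -219.9, 200.2]
eef_rot: [3.141, 0.0, 0.682]
contact_force: [-0.2, -0.2, -1.9]
grip_width: 20.7
grip_force: 117.9
```

>>> apply_moves --dp '[[0,0,-0.025],[0,0,-0.025],[0,0,0]]' --twist '[[0,0,0],[0,0,0],[0,0,0]]' --fingers '[0,0,0]'

```text
clock: 11.48
tcp_pos: [512.5, -219.7, 196.9]
eef_rot: [-3.141, 0.0, 0.682]
contact_force: [-0.6, -0.8, -2.6]
grip_width: 20.9
grip_force: 117.9
```

>>> apply_moves --dp '[[0,0,-0.02],[0,0,-0.02],[0,0,0]]' --twist '[[0,0,0],[0,0,0],[0,0,0]]' --fingers '[0,0,0]'

```text
clock: 11.85
tcp_pos: [512.5, -219.7, 194.4]
eef_rot: [-3.141, 0.001, 0.682]
contact_force: [0.1, -0.6, -2.3]
grip_width: 20.8
grip_force: 117.9
```

>>> apply_moves --dp '[[-0.05,0,-0.02],[0,0,-0.02],[0,0,0]]' --twist '[[0,0,0],[0,0,0],[0,0,0]]' --fingers '[0,0,0]'

```text
clock: 12.22
tcp_pos: [509.4, -219.7, 192.0]
eef_rot: [-3.141, 0.0, 0.682]
contact_force: [0.3, -0.4, -1.9]
grip_width: 21.1
grip_force: 117.9
```

>>> apply_moves --dp '[[0,0,-0.02],[0,0,0]]' --twist '[[0,0,0],[0,0,0]]' --fingers '[0,0]'

```text
clock: 12.48
tcp_pos: [509.5, -219.7, 190.9]
eef_rot: [-3.141, 0.0, 0.682]
contact_force: [-1.0, 0.2, -2.5]
grip_width: 20.8
grip_force: 117.9
```

>>> apply_moves --dp '[[0,0,-0.02],[0,0,0]]' --twist '[[0,0,0],[0,0,0]]' --fingers '[0,0]'

```text
clock: 12.72
tcp_pos: [509.5, -219.7, 189.6]
eef_rot: [-3.141, 0.0, 0.682]
contact_force: [0.3, -0.8, -1.1]
grip_width: 20.5
grip_force: 117.9
```

>>> apply_moves --dp '[[0,0,-0.015],[0,0,0]]' --twist '[[0,0,0],[0,0,0]]' --fingers '[0,0]'

```text
clock: 12.98
tcp_pos: [509.5, -219.7, 188.8]
eef_rot: [-3.141, 0.0, 0.682]
contact_force: [-0.6, 0.2, -1.6]
grip_width: 20.5
grip_force: 117.9
```

>>> apply_moves --dp '[[0,0,-0.01],[0,0,0]]' --twist '[[0,0,0],[0,0,0]]' --fingers '[0,0]'

```text
clock: 13.22
tcp_pos: [509.5, -219.7, 188.2]
eef_rot: [-3.141, 0.0, 0.682]
contact_force: [0.1, -0.6, -2.4]
grip_width: 20.6
grip_force: 117.9
```

Still only noise, so I'll keep feeling downward.

>>> apply_moves --dp '[[0,0,-0.018],[0,0,0]]' --twist '[[0,0,0],[0,0,0]]' --fingers '[0,0]'

```text
clock: 13.48
tcp_pos: [509.5, -219.7, 187.1]
eef_rot: [-3.141, 0.0, 0.682]
contact_force: [0.1, 0.3, -2.4]
grip_width: 20.5
grip_force: 117.9
```

>>> apply_moves --dp '[[0,0,-0.018],[0,0,0]]' --twist '[[0,0,0],[0,0,0]]' --fingers '[0,0]'

```text
clock: 13.72
tcp_pos: [509.5, -219.7, 186.0]
eef_rot: [-3.141, 0.0, 0.682]
contact_force: [0.1, -0.4, -1.8]
grip_width: 20.8
grip_force: 117.9
```

>>> apply_moves --dp '[[0,0,-0.018],[0,0,0]]' --twist '[[0,0,0],[0,0,0]]' --fingers '[0,0]'

```text
clock: 13.98
tcp_pos: [509.5, -219.7, 184.9]
eef_rot: [-3.141, 0.0, 0.682]
contact_force: [-0.7, 0.4, -2.0]
grip_width: 20.9
grip_force: 117.9
```

>>> apply_moves --dp '[[0,0,-0.018],[0,0,0]]' --twist '[[0,0,0],[0,0,0]]' --fingers '[0,0]'

```text
clock: 14.22
tcp_pos: [509.5, -219.7, 183.8]
eef_rot: [-3.141, 0.0, 0.682]
contact_force: [0.2, 0.6, -2.3]
grip_width: 20.7
grip_force: 117.9
```

>>> apply_moves --dp '[[0,0,-0.018],[0,0,0]]' --twist '[[0,0,0],[0,0,0]]' --fingers '[0,0]'

```text
clock: 14.48
tcp_pos: [509.6, -219.8, 183.0]
eef_rot: [-3.141, 0.0, 0.682]
contact_force: [0.1, -0.5, -0.4]
grip_width: 20.7
grip_force: 117.9
```

>>> apply_moves --dp '[[0,0,-0.018],[0,0,0]]' --twist '[[0,0,0],[0,0,0]]' --fingers '[0,0]'

```text
clock: 14.72
tcp_pos: [509.7, -219.8, 182.2]
eef_rot: [3.142, 0.0, 0.682]
contact_force: [-1.5, 0.6, 5.2]
grip_width: 20.4
grip_force: 118.5
```

Run:
```python
import numpy as np
c=np.array([538,-228]);cur=np.array([509.7,-219.8])
pts=[(173,31),(182,34),(192,37),(203,40)]+[(a,42) for a in np.arange(215,215+12*30,12)]
for a,r in pts:
    p=c+r*np.array([np.cos(np.radians(a)),np.sin(np.radians(a))]);d=(p-cur)/60;cur=cur+np.round(d,2)*60
    print(a,[round(float(v),2) for v in d])
```

```text
173 [-0.04, -0.07]
182 [-0.05, -0.09]
192 [-0.04, -0.1]
203 [-0.01, -0.14]
215 [0.04, -0.14]
227 [0.09, -0.11]
239 [0.12, -0.09]
251 [0.13, -0.06]
263 [0.15, -0.03]
275 [0.14, -0.0]
287 [0.15, 0.02]
299 [0.13, 0.06]
311 [0.12, 0.09]
323 [0.1, 0.1]
335 [0.08, 0.13]
347 [0.04, 0.14]
359 [0.02, 0.14]
371 [-0.01, 0.15]
383 [-0.04, 0.14]
395 [-0.07, 0.12]
407 [-0.1, 0.12]
419 [-0.12, 0.08]
431 [-0.13, 0.07]
443 [-0.14, 0.03]
455 [-0.15, 0.0]
467 [-0.14, -0.03]
479 [-0.14, -0.05]
491 [-0.12, -0.09]
503 [-0.1, -0.11]
515 [-0.07, -0.12]
527 [-0.05, -0.14]
539 [-0.02, -0.14]
551 [0.01, -0.15]
563 [0.05, -0.14]
```

>>> apply_moves --dp '[[-0.04,-0.07,0],[-0.05,-0.09,0],[-0.04,-0.1,0],[-0.01,-0.14,0],[0,0,0]]' --twist '[[0,0,0],[0,0,0],[0,0,0],[0,0,0],[0,0,0]]' --fingers '[0,0,0,0,0]'

```text
clock: 15.35
tcp_pos: [501.1, -244.9, 182.0]
eef_rot: [3.141, 0.001, 0.681]
contact_force: [-1.2, 0.1, 4.8]
grip_width: 20.7
grip_force: 118.7
```

>>> apply_moves --dp '[[0.04,-0.14,0],[0.09,-0.11,0],[0.12,-0.09,0],[0.13,-0.06,0],[0.15,-0.03,0],[0,0,0]]' --twist '[[0,0,0],[0,0,0],[0,0,0],[0,0,0],[0,0,0],[0,0,0]]' --fingers '[0,0,0,0,0,0]'

```text
clock: 16.1
tcp_pos: [533.2, -270.5, 181.9]
eef_rot: [3.141, 0.001, 0.682]
contact_force: [-0.9, -0.3, 6.1]
grip_width: 20.8
grip_force: 118.8
```

>>> apply_moves --dp '[[0.14,0,0],[0.15,0.02,0],[0.13,0.06,0],[0.12,0.09,0],[0.1,0.1,0],[0.08,0.13,0],[0.04,0.14,0],[0.02,0.14,0],[0,0,0]]' --twist '[[0,0,0],[0,0,0],[0,0,0],[0,0,0],[0,0,0],[0,0,0],[0,0,0],[0,0,0],[0,0,0]]' --fingers '[0,0,0,0,0,0,0,0,0]'

```text
clock: 17.23
tcp_pos: [579.8, -229.1, 182.0]
eef_rot: [3.141, 0.001, 0.682]
contact_force: [0.1, -0.4, 5.5]
grip_width: 20.4
grip_force: 118.6
```

>>> apply_moves --dp '[[-0.01,0.15,0],[-0.04,0.14,0],[-0.07,0.12,0],[-0.1,0.12,0],[-0.12,0.08,0],[-0.13,0.07,0],[-0.14,0.03,0],[-0.15,0,0],[0,0,0]]' --twist '[[0,0,0],[0,0,0],[0,0,0],[0,0,0],[0,0,0],[0,0,0],[0,0,0],[0,0,0],[0,0,0]]' --fingers '[0,0,0,0,0,0,0,0,0]'

```text
clock: 18.35
tcp_pos: [533.4, -185.9, 182.0]
eef_rot: [-3.141, 0.0, 0.681]
contact_force: [-0.8, 1.6, 5.3]
grip_width: 20.6
grip_force: 118.7
```

>>> apply_moves --dp '[[-0.14,-0.03,0],[-0.14,-0.05,0],[-0.12,-0.09,0],[-0.1,-0.11,0],[-0.07,-0.12,0],[-0.05,-0.14,0],[-0.02,-0.14,0],[0,0,0],[0,0,0]]' --twist '[[0,0,0],[0,0,0],[0,0,0],[0,0,0],[0,0,0],[0,0,0],[0,0,0],[0,0,0],[0,0,0]]' --fingers '[0,0,0,0,0,0,0,0,0]'

```text
clock: 19.48
tcp_pos: [495.4, -226.9, 181.9]
eef_rot: [-3.141, 0.001, 0.681]
contact_force: [-0.6, -0.6, 6.6]
grip_width: 21.1
grip_force: 118.8
```

Run:
```python
from station import *
import cv2,pickle
from h import *
o=get_obs();d={}
print(o["clock"],o["tcp_pos"],o["contact_force"])
im=get_image("wrist");d["scene"]=get_image("scene")
pickle.dump((o,im,d),open("w3.pkl","wb"))
s=d["scene"]["pixels"][240:350,150:260];t=im["pixels"][0:300,80:480]
cv2.imwrite("pics/stir.png",cv2.cvtColor(np.hstack([cv2.resize(s,(300,300),interpolation=2),t]),cv2.COLOR_RGB2BGR))
```

```text
19.475 [ 495.35018987 -226.90124648  181.87220133] [-0.55349416 -0.56520386  6.62200183]
```

View pics/stir.png

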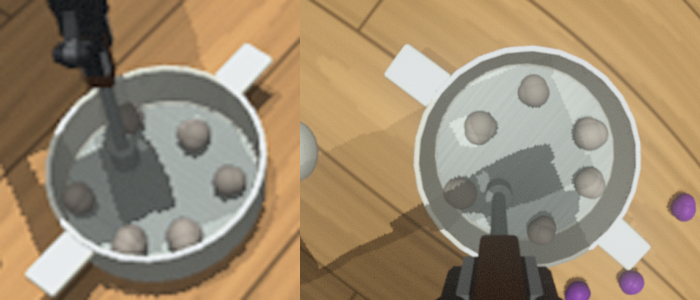

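Run:
```python
from h import *
o,im,d=pickle.load(open("w3.pkl","rb"))
np.set_printoptions(precision=1,suppress=True)
S=np.array([[485,-196],[537,-178.3],[585,-209.5],[592,-258],[541,-284],[497.5,-252.7]])
print("rim chk",[wz(o,im,(x-220,y),62)[:2] for x,y in[(415,150),(640,155),(530,47)]])
for p in[(481,127),(534,90),(590,133),(588,182),(541,229),(460,192)]:
    q=wz(o,im,(p[0]-220,p[1]),26)[:2];D=np.hypot(*(S-q).T);print(q,"r",np.hypot(*(q-[538,-228])),"ang",np.degrees(np.arctan2(*(q-[538,-228])[::-1]))%360,D)
print("start ang",np.degrees(np.arctan2(S[:,1]+228,S[:,0]-538))%360,np.hypot(S[:,0]-538,S[:,1]+228))
```

```text
rim chk [array([ 487.4, -144.8]), array([ 606.7, -295.5]), array([ 611.7, -165.5])]
[ 532.9 -176.5] r 51.757696620422294 ang 95.62544712277528 [ 51.7   4.5  61.7 100.7 107.8  84. ]
[ 590.  -192.2] r 63.13976820990668 ang 34.57256766996008 [105.1  54.8  18.   65.9 104.1 110.5]
[ 594.2 -258. ] r 63.6930193059844 ang 331.9008362650425 [125.6  98.1  49.4   2.2  59.2  96.8]
[ 557.8 -288.6] r 63.7446984638457 ang 288.05066394593206 [117.8 112.2  83.7  45.9  17.4  70.1]
[ 492.1 -284.7] r 72.97269649395214 ang 230.97962829373802 [ 89.  115.5 119.6 103.4  48.9  32.5]
[ 471.7 -199.1] r 72.26481010290928 ang 156.45834035187994 [ 13.6  68.5 113.7 133.9 109.5  59.4]
start ang [148.9  91.2  21.5 330.9 273.1 211.4] [61.9 49.7 50.5 61.8 56.1 47.4]
```

Run:
```python
import numpy as np
c=np.array([538,-228]);cur=np.array([495.4,-226.9])
pts=[(187,48),(196,53),(205,57)]+[(a,58) for a in np.arange(216,440,11)]
for a,r in pts:
    p=c+r*np.array([np.cos(np.radians(a)),np.sin(np.radians(a))]);d=(p-cur)/60;cur=cur+np.round(d,2)*60
    print(a,[round(float(v),2) for v in d])
```

```text
187 [-0.08, -0.12]
196 [-0.06, -0.14]
205 [-0.01, -0.16]
216 [0.08, -0.17]
227 [0.12, -0.14]
238 [0.15, -0.11]
249 [0.16, -0.08]
260 [0.18, -0.05]
271 [0.19, -0.01]
282 [0.18, 0.02]
293 [0.18, 0.05]
304 [0.16, 0.09]
315 [0.14, 0.12]
326 [0.12, 0.14]
337 [0.09, 0.16]
348 [0.06, 0.18]
359 [0.02, 0.18]
370 [-0.02, 0.19]
381 [-0.05, 0.18]
392 [-0.08, 0.16]
403 [-0.11, 0.15]
414 [-0.14, 0.12]
425 [-0.16, 0.1]
436 [-0.18, 0.06]
```

>>> apply_moves --dp '[[-0.08,-0.12,0.02],[-0.06,-0.14,0],[-0.01,-0.16,0],[0.08,-0.17,0],[0.12,-0.14,0],[0.15,-0.11,0],[0.16,-0.08,0],[0.18,-0.05,0],[0.19,-0.01,0]]' --twist '[[0,0,0],[0,0,0],[0,0,0],[0,0,0],[0,0,0],[0,0,0],[0,0,0],[0,0,0],[0,0,0]]' --fingers '[0,0,0,0,0,0,0,0,0]'

```text
clock: 20.7
tcp_pos: [539.9, -285.6, 182.7]
eef_rot: [-3.14, 0.001, 0.682]
contact_force: [-3.0, 0.8, 1.4]
grip_width: 20.7
grip_force: 118.3
```

>>> apply_moves --dp '[[0.18,0.02,0],[0.18,0.05,0],[0.16,0.09,0],[0.14,0.12,0],[0.12,0.14,0],[0.09,0.16,0],[0.06,0.18,0],[0.02,0.18,0],[0,0,0]]' --twist '[[0,0,0],[0,0,0],[0,0,0],[0,0,0],[0,0,0],[0,0,0],[0,0,0],[0,0,0],[0,0,0]]' --fingers '[0,0,0,0,0,0,0,0,0]'

```text
clock: 21.82
tcp_pos: [597.0, -228.1, 183.1]
eef_rot: [-3.141, -0.001, 0.682]
contact_force: [0.7, 0.7, -0.9]
grip_width: 20.3
grip_force: 117.9
```

Run:
```python
from station import *
import cv2,pickle
from h import *
o=get_obs();d={}
print(o["clock"],o["tcp_pos"],o["contact_force"])
im=get_image("wrist");d["scene"]=get_image("scene")
pickle.dump((o,im,d),open("w4.pkl","wb"))
s=d["scene"]["pixels"][240:350,150:260];t=im["pixels"][0:300,80:480]
cv2.imwrite("pics/stir2.png",cv2.cvtColor(np.hstack([cv2.resize(s,(300,300),interpolation=2),t]),cv2.COLOR_RGB2BGR))
```

```text
21.825 [ 597.04709417 -228.0945614   183.08075582] [ 0.73730773  0.67893482 -0.89126138]
```

View pics/stir2.png

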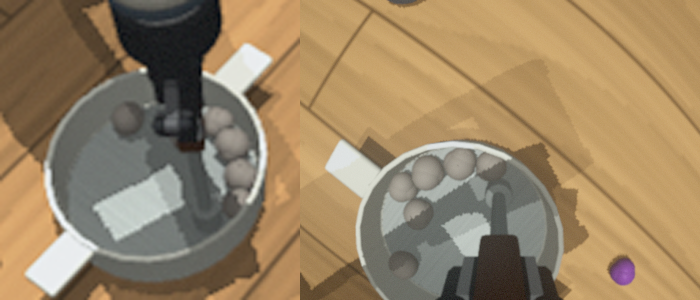

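The foot is at the far side with four stones lined up ahead of it along the wall. One more lies inside the line at (418,213) and one lies on the near side at (403,264).

Run:
```python
from h import *
o,im,d=pickle.load(open("w4.pkl","rb"))
np.set_printoptions(precision=1,suppress=True)
S=np.array([[485,-196],[537,-178.3],[585,-209.5],[592,-258],[541,-284],[497.5,-252.7]])
for p in[(490,166),(460,163),(428,172),(402,186),(418,213),(403,264)]:
    q=wz(o,im,(p[0]-220,p[1]),26)[:2];print(q,"r",np.hypot(*(q-[538,-228])),np.hypot(*(S-q).T))
```

```text
[ 611.2 -207. ] r 76.17713185470807 [126.7  79.6  26.3  54.5 104.2 122.6]
[ 595.8 -183.1] r 73.15160415556316 [111.5  59.   28.5  74.9 114.8 120.4]
[ 569.6 -164.1] r 71.31433192062981 [ 90.4  35.6  47.9  96.5 123.3 114.3]
[ 541.9 -151.4] r 76.65973371909517 [ 72.3  27.3  72.3 117.7 132.6 110.6]
[ 529.3 -180.2] r 48.55777542981455 [ 47.    8.   62.9  99.9 104.4  79.1]
[ 470.1 -199.5] r 73.62807294368992 [ 15.3  70.2 115.3 135.2 110.3  59.8]
```

>>> apply_moves --dp '[[-0.17,0,0.05],[0,0,0.3],[0,0,0.45],[0,0,0.45],[0,0,0.45],[0,0,0.45],[0,0,0.45],[0,0,0]]' --twist '[[0,0,0],[0,0,0],[0,0,0],[0,0,0],[0,0,0],[0,0,0],[0,0,0],[0,0,0]]' --fingers '[0,0,0,0,0,0,0,0]'

```text
clock: 22.92
tcp_pos: [587.4, -230.1, 342.5]
eef_rot: [3.137, -0.003, 0.681]
contact_force: [0.1, 0.5, -2.7]
grip_width: 20.7
grip_force: 118.0
```

>>> apply_moves --dp '[[-0.02,0.2,0],[-0.02,0.4,0],[-0.02,0.5,0],[-0.02,0.5,0],[-0.02,0.5,0],[-0.02,0.5,0],[-0.02,0.5,0],[-0.02,0.5,0],[-0.02,0.5,0],[-0.02,0.5,0],[-0.02,0.5,0],[-0.02,0.5,0],[-0.02,0.5,0],[-0.02,0.5,0],[-0.02,0.5,0],[-0.02,0.5,0],[-0.02,0.4,0],[-0.02,0.1,0],[0,0,0]]' --twist '[[0,0,0],[0,0,0],[0,0,0],[0,0,0],[0,0,0],[0,0,0],[0,0,0],[0,0,0],[0,0,0],[0,0,0],[0,0,0],[0,0,0],[0,0,0],[0,0,0],[0,0,0],[0,0,0],[0,0,0],[0,0,0],[0,0,0]]' --fingers '[0,0,0,0,0,0,0,0,0,0,0,0,0,0,0,0,0,0,0]'

```text
clock: 25.3
tcp_pos: [564.3, 256.8, 338.6]
eef_rot: [-3.141, 0.001, 0.682]
contact_force: [-0.3, 0.3, -1.5]
grip_width: 20.6
grip_force: 117.8
```

>>> apply_moves --dp '[[0,0.015,-0.1],[0,0,-0.3],[0,0,-0.35],[0,0,-0.35],[0,0,-0.35],[0,0,-0.35],[0,0,-0.3],[0,0,-0.11],[0,0,0]]' --twist '[[0,0,0],[0,0,0],[0,0,0],[0,0,0],[0,0,0],[0,0,0],[0,0,0],[0,0,0],[0,0,0]]' --fingers '[0,0,0,0,0,0,0,0,0]'

```text
clock: 26.42
tcp_pos: [564.6, 257.4, 205.9]
eef_rot: [-3.141, 0.001, 0.681]
contact_force: [-0.1, -0.1, -2.6]
grip_width: 20.8
grip_force: 117.7
```

>>> apply_moves --dp '[[-0.083,-0.069,-0.06],[-0.083,-0.069,-0.06],[-0.083,-0.069,-0.06],[-0.083,-0.069,-0.06],[-0.083,-0.069,-0.06],[-0.083,-0.069,-0.06],[0,0,0]]' --twist '[[0.347,-0.433,0],[0.347,-0.433,0],[0.347,-0.433,0],[0.347,-0.433,0],[0.347,-0.433,0],[0.347,-0.433,0],[0,0,0]]' --fingers '[0,0,0,0,0,0,0]'

```text
clock: 27.3
tcp_pos: [534.0, 232.1, 185.0]
eef_rot: [3.14, -0.347, 0.681]
contact_force: [0.3, -0.0, -3.0]
grip_width: 20.8
grip_force: 117.9
```

>>> apply_moves --dp '[[0,0,-0.1],[0,0,-0.07],[0,0,-0.03],[0,0,0]]' --twist '[[0,0,0],[0,0,0],[0,0,0],[0,0,0]]' --fingers '[0,0,0,0]'

```text
clock: 27.8
tcp_pos: [535.1, 232.9, 172.6]
eef_rot: [3.14, -0.348, 0.682]
contact_force: [-0.9, 0.6, -1.4]
grip_width: 20.6
grip_force: 118.0
```

>>> apply_moves --dp '[[0,0,0],[0,0,0],[0,0,0],[0,0,0],[0,0,0],[0,0,0],[-0.05,-0.04,0.18],[-0.08,-0.065,0.287],[-0.08,-0.065,0.287],[-0.08,-0.065,0.287],[-0.08,-0.065,0.287],[-0.08,-0.065,0.287],[-0.08,-0.065,0.287],[-0.08,-0.065,0.287],[-0.08,-0.065,0.287],[0,0,0],[0,0,0]]' --twist '[[0,0,0],[0,0,0],[0,0,0],[0,0,0],[0,0,0],[0,0,0],[0,0,0],[0,0,0],[0,0,0],[0,0,0],[0,0,0],[0,0,0],[0,0,0],[0,0,0],[0,0,0],[0,0,0],[0,0,0]]' --fingers '[0.35,0.5,0.8,1,1,1,1,1,1,1,1,1,1,1,1,1,1]'

```text
clock: 29.92
tcp_pos: [493.2, 199.0, 321.4]
eef_rot: [3.14, -0.349, 0.682]
contact_force: [0.1, 0.2, -0.6]
grip_width: 85.6
grip_force: 0.0
```

Run:
```python
from station import *
import cv2
from h import *
o=get_obs();print(o["clock"],o["tcp_pos"],o["contact_force"],o["grip_width"])
w=get_image("wrist")["pixels"];s=get_image("scene")["pixels"];t=get_image("top")["pixels"]
f=lambda i:cv2.resize(i,(260,260),interpolation=2)
cv2.imwrite("pics/end.png",cv2.cvtColor(np.vstack([np.hstack([f(w[60:320,150:410]),f(s[110:220,270:380]),f(s[240:350,150:260])]),np.hstack([f(t[170:275,325:430]),f(t[170:275,150:255]),f(s[0:420,0:420])])]),cv2.COLOR_RGB2BGR))
```

```text
29.925 [493.20750164 198.97367886 321.41741481] [ 0.09752738  0.16995091 -0.58767109] 85.6479193520702
```

View pics/end.png

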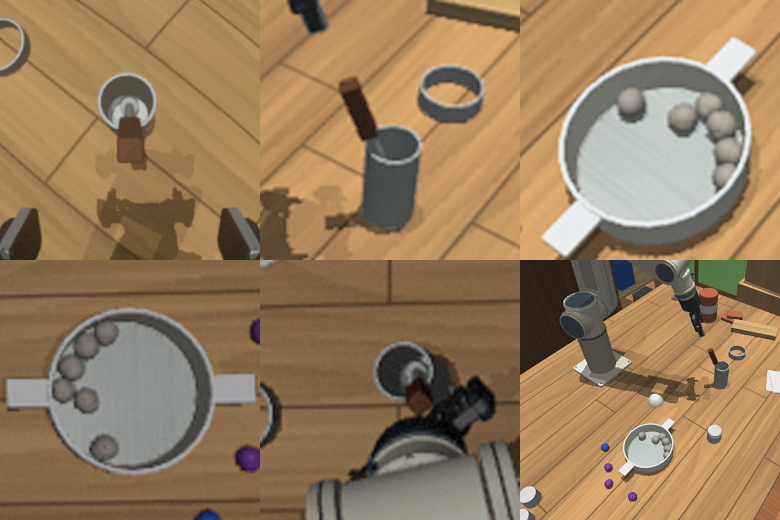

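The final views show the rod leaning in its pot and released, all six stones in the pan with four lined up along the wall, and the bystanders in place.

```bash
python3 -c "
from station import *
print(job_done())"
```

```text
the job is handed in; nothing more can be done
None
```

The job is handed in (no verdict was shown): I stirred the stones anticlockwise a full turn from the near side, then part of a second turn farther out. At least four of the six stones moved over 15 mm, all six are still in the pan, and the rod stands foot down in its pot, released.

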